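Push the loose base out of a tart tin over a spice tin

TASK

The small tart tin has a loose base lying in its ring. Pick the tart tin up by its ring and let it down over the slim yellow spice tin, so that the spice tin pushes the base up out of the ring and the ring ends flat on the counter around the spice tin. Then lift the base off the top of the spice tin and lay it flat on the round wooden board, setting it down rather than dropping it; leave the spice tin standing inside the ring.

Things in the scene. Friction and masses are not known exactly. Their poses are not given: they have to be found in the camera images.
- tart_ring: Loose bright steel ring of a tart tin, 66 mm outside diameter, 28 mm tall, wall 3 mm, 80 g. At its foot a lip 3 mm thick turns inward and leaves a round hole of 48 mm. Origin: centre of its underside; z up along its axis. It starts upright on the counter (z = 0) with the base inside it. To pick it up, grip it across its outside diameter.
- tart_base: Loose black round base of the tart tin, a flat disc 57 mm in diameter, 6 mm thick, 50 g. Origin: centre of its underside; z is its axis. It starts lying free on the lip inside the ring, its underside 3 mm above the ring's, with too little gap to get a finger beside it; it comes out upwards.
- spice_tin: Slim spice tin, yellow with a white band and a flat steel lid, 32 mm in diameter, 52 mm tall, 150 g, loose, standing upright on the counter. It passes up through the hole of the ring with 8 mm to spare all round. Origin: centre of its underside; z up. The fatter yellow tin with a red band (54 mm) and the flat blue and silver can (84 mm) beside it are too wide for the hole.
- board: Round brown wooden board, 140 mm in diameter, 12 mm thick, fixed on the counter. Origin: centre of its underside; z up; its top is 12 mm above the origin.
There are look-alikes about, which are no part of the job. There is more than one size of the board; the one meant has the size given above.

How it is judged:
By the outcome, as a careful person would: the job done as asked, in the order asked, and still so for the second after the job is handed in, with the robot touching nothing.
It also fails if it takes over 61 s, if anything falls off the work surface, if the arm or the gripper's body presses on something with over 40 N, if the wrist force passes 120 N, or if a joint passes its speed limit or range.

ROBOT

A 7-joint arm with a two-finger parallel gripper is mounted at the origin on the work surface. World frame = base frame: x ahead of the robot, y to its left, z up, the work surface at z = 0. Lengths are in m, angles in rad, forces in N, time in s.
With the tool pointing down it reaches from about 0.425 to 1.025 m from the base axis. Payload 3.6 kg.
Tool frame: the origin (TCP) lies midway between the tips of the shut fingers; the grasp point (between the pads) lies 19 mm behind it; z points along the fingers, y is the direction in which the jaws open and shut (so a half turn about z gives the same grasp; the last joint's range is limited). The gripper opens to 85 mm and grips with 20 to 120 N. Pads are 22 mm wide; open, the fingers measure 114 mm over their backs; the gripper's body (76 mm by 85 mm) begins 54 mm behind the grasp point. The pads swing forward as they close: fully open they stand 13 mm farther back than shut.
Start: joints at [1.052, 0.591, 0.048, 1.609, -0.033, 0.943, -0.034], TCP at [0.299, -0.66, 0.231] pointing down, gripper open.
Joint ranges: [-2.69, 2.69], [-0.47, 2.24], [-1.27, 1.36], [0.19, 2.51], [-1.53, 4.68], [0.08, 2.07], [-3.09, 3.09]. Speed limits (rad/s): [2.57, 2.57, 3.14, 3.14, 3.14, 3.14, 3.14].

INTERFACE

Orientations are given as a rotation vector (axis times angle).
In Python, from station import r gives the robot as it stands.
- The arm moves only by the tool carry_out, never from a script. Its argument "series" is a list that holds one entry, the list of rows, each a list of 7 numbers: the shift along the world's x, y, z in cm, then the turn, a rotation vector about the world's x, y, z in degrees, then the closure, from 0 (fully open) to 1 (shut). A call has 1 to 12 rows; each row shifts and turns the commanded pose from where the row before left it; what a row does not reach is not made up. A row lasts 1/10 s, in which the tool goes at most 50 mm and 8.59 degrees, less where a joint would pass 70% of its speed; a pose out of reach is approached as far as the arm can. A call is refused whole if a number of a shift passes 5 or a number of a turn 8.59, either way. A call with a gripper value outside its range is refused whole. The fingers move at their own pace and stop on an object; "newtons" is the grip in N (left out, the last holds). Time passes only in rows, so rows that do not move let the fingers close. It gives the time, the measured TCP pose, the force and the opening at its end, in the units of the state.
- r.observe(): the state, without advancing time (a new reading comes with each control period).
- r.get_image(name): name is "scene" or "top" or "wrist"; returns a dict with "img" (420x560x3 uint8, red, green, blue), "z_map" (420x560 float32, m along the optical axis (not along the pixel's ray), 0 where there is no reading), "fx", "fy", "cx", "cy" (pixels), "k1" (the pictures are not rectified: a ray, as slopes to the right and down, at radius r is drawn at 1 + k1 r^2 times it, then the intrinsics apply), "R" (3x3) and "t" (3): a world point X has camera coordinates R X + t. Camera axes: x right, y down, z forward; pixel columns grow to the right and rows downward; lengths in m; the calibration is good to about 2 mm. A picture is of the moment at which its call begins.
- r.close_job(): hands the job in, once; it reports no verdict.
The state is a dict: "t": time; "joints": joint angles; "qd": joint speeds; "joint_efforts": joint torques, N m; "ee_pos": TCP position; "tool_rot": TCP orientation; "wrist_force": force on the tool from outside, world axes, zero at the start; "ft_torque": the same for the moment, N m; "grip_width": finger opening in m.
Only numpy, scipy, OpenCV 4.12 (cv2) and the standard library are available. Lean on these libraries where they do the work, as an engineer would, in place of code of your own. Each camera call takes 0.05 s, during which the arm holds its last target. There are 200 camera calls.

## Working session

There is one attempt and no reset: what is moved stays moved. The work goes in short steps, Python scripts to look and compute and a tool call to move; the robot and the scene stay as the last step left them, time stands still between calls to the robot, and variables do not carry over. Pictures are saved under pics/ and viewed, about 8 in all and at most 12, crops included, and the job is handed in when it is done.

Besides the shell and the picture viewer there is one more tool, called after "Emit:" as name(argument=value, ...) on one line, values as JSON. carry_out: Moves the arm, as the interface text tells. Its arguments: {"type":"object","properties":{"series":{"type":"array","items":{"type":"array","items":{"type":"array","items":{"type":"number"}}}},"newtons":{"type":"number"}},"required":["series"]}

```bash
mkdir -p pics
cat > h.py <<'E'
import numpy as np,cv2
from station import r
def cloud(d):
    z=d["z_map"];v,u=np.mgrid[:z.shape[0],:z.shape[1]]
    K=np.array([[d["fx"],0,d["cx"]],[0,d["fy"],d["cy"]],[0,0,1]])
    p=cv2.undistortPoints(np.stack([u,v],-1).reshape(-1,1,2).astype(float),K,np.array([d["k1"],0,0,0,0.])).reshape(*z.shape,2)
    C=np.dstack([p[...,0]*z,p[...,1]*z,z])
    W=(C-np.array(d["t"]))@np.array(d["R"])
    W[z==0]=np.nan
    return W
def save(d,n,crop=None,s=1):
    im=d["img"][...,::-1]
    if crop: a,b,c,e=crop; im=im[a:b,c:e]
    cv2.imwrite("pics/"+n,cv2.resize(im,None,fx=s,fy=s,interpolation=cv2.INTER_CUBIC))
E
python3 - <<'E'
from h import *
d=r.get_image("top");save(d,"top0.png",s=1.4);np.save("top0.npy",cloud(d))
d=r.get_image("scene");save(d,"sc0.png",s=1.4);np.save("sc0.npy",cloud(d))
print(r.observe())
E
```

```text
{'t': 0.1, 'joints': array([ 1.05151156,  0.59200106,  0.04827658,  1.60973884, -0.03330042,
        0.94270802, -0.0336686 ]), 'qd': array([-6.21237314e-04, -1.64891253e-03,  1.12205366e-03, -1.57577532e-03,
        8.81076237e-04, -3.75203100e-05,  3.09759336e-04]), 'joint_efforts': array([ 5.02118695e-03, -5.49990892e+01,  1.55341554e+00, -1.98823017e+01,
        9.66715888e-03,  3.82157683e-03, -1.03452255e-06]), 'ee_pos': array([ 0.29915542, -0.65955424,  0.23025673]), 'tool_rot': array([-3.06868630e+00, -6.63566126e-01,  8.30209405e-04]), 'wrist_force': array([ 0.48324367, -0.25127726, -0.42162989]), 'ft_torque': array([ 0.02279071, -0.00153529,  0.00832624]), 'grip_width': 0.0853066265675196}
```

View pics/top0.png

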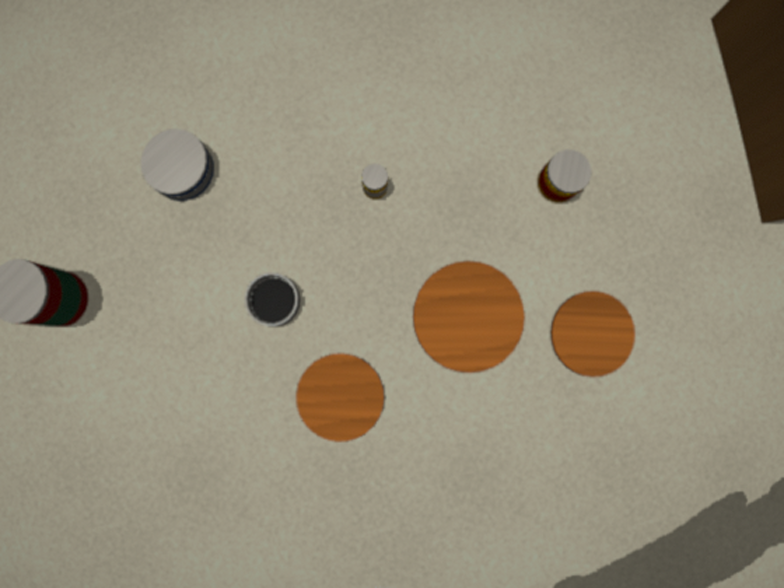

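View pics/sc0.png

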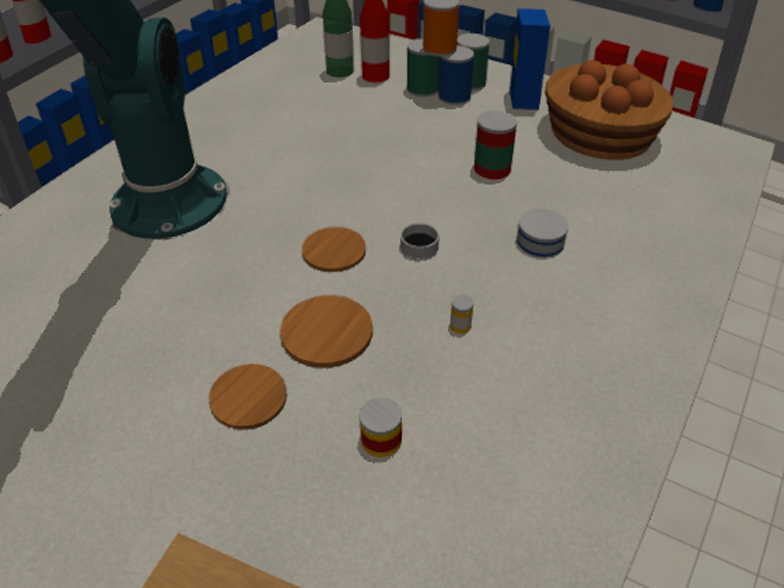

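The top view shows the ring at (273,300) with the base in it, the slim tin at (375,180), the large board at (470,316), and smaller boards at (340,397) and (593,333). The scene view agrees with that layout.

Run:
```python
from h import *
W=np.load("top0.npy");print("counter z",np.nanmedian(W[...,2]))
def fit(u,v,rad,lo,hi,n):
    u/=1.4;v/=1.4;rad/=1.4
    V,U=np.mgrid[:420,:560];m=(np.hypot(U-u,V-v)<rad)&(W[...,2]>lo)&(W[...,2]<hi)
    P=W[m];c,rr=cv2.minEnclosingCircle(P[:,:2].astype(np.float32))
    print(n,len(P),"mean",P.mean(0).round(4),"circ",np.round(c,4),"dia",round(2*rr,4))
fit(273,300,40,.02,.035,"ring");fit(273,300,40,.005,.013,"base")
fit(375,178,30,.045,.06,"spice");fit(470,316,66,.008,.016,"b1");fit(340,397,56,.008,.016,"b2");fit(593,333,54,.008,.016,"b3")
fit(568,172,40,.04,.09,"fat");fit(175,165,50,.02,.09,"can");fit(30,293,50,.03,.2,"tall")
```

```text
counter z -0.0001833869729885521
ring 234 mean [0.4736 0.1257 0.0265] circ [0.4729 0.1252] dia 0.0669
base 860 mean [0.473  0.1256 0.0085] circ [0.4722 0.1237] dia 0.0646
spice 289 mean [ 0.6177 -0.0023  0.0514] circ [ 0.6184 -0.0026] dia 0.0327
b1 4906 mean [ 0.4509 -0.1175  0.0117] circ [ 0.451  -0.1188] dia 0.1405
b2 2463 mean [0.3521 0.0423 0.0096] circ [0.3532 0.0427] dia 0.1097
b3 2341 mean [ 0.427  -0.2763  0.0097] circ [ 0.4271 -0.2767] dia 0.1105
fat 854 mean [ 0.6218 -0.2362  0.0565] circ [ 0.6234 -0.2385] dia 0.056
can 1864 mean [0.6428 0.2456 0.0383] circ [0.645  0.2481] dia 0.0854
tall 2258 mean [0.4755 0.3908 0.0927] circ [0.4778 0.4057] dia 0.0762
```

Emit:
carry_out(series=[[[1.5,4.5,0,0,0,0,0],[1.5,4.5,0,0,0,0,0],[1.5,4.5,0,0,0,0,0],[1.5,4.5,0,0,0,0,0],[1.5,4.5,0,0,0,0,0],[1.5,4.5,0,0,0,0,0],[1.5,4.5,0,0,0,0,0],[1.5,4.5,0,0,0,0,0],[1.5,4.5,0,0,0,0,0],[1.5,4.5,0,0,0,0,0],[1.5,4.5,0,0,0,0,0.3],[1.5,4.5,0,0,0,0,0.3]]], newtons=40)

```text
t: 1.3
ee_pos: [0.4795, -0.1184, 0.2312]
tool_rot: [-3.071, -0.664, 0.0]
wrist_force: [1.1, -0.0, -0.9]
grip_width: 0.0602
```

Emit:
carry_out(series=[[[0,0,-5,0,0,0,0.33],[0,0,-5,0,0,0,0.33],[0,0,-5,0,0,0,0.33],[0,0,-4,0,0,0,0.33],[0,0,-1,0,0,0,0.33],[0,0,-0.3,0,0,0,0.33],[0,0,-0.2,0,0,0,0.33],[0,0,-0.2,0,0,0,0.33],[0,0,-0.2,0,0,0,0.33],[0,0,0,0,0,0,0.33]]])

```text
t: 2.3
ee_pos: [0.4801, -0.1204, 0.0233]
tool_rot: [3.07, 0.664, 0.003]
wrist_force: [0.0, -0.6, 0.6]
grip_width: 0.0574
```

Emit:
carry_out(series=[[[0,0,-0.1,0,0,0,0.33],[0,0,-0.1,0,0,0,0.33],[0,0,-0.1,0,0,0,0.33],[0,0,0,0,0,0,0.33]]])

```text
t: 2.7
ee_pos: [0.4794, -0.1203, 0.0192]
tool_rot: [-3.071, -0.664, 0.0]
wrist_force: [-0.0, 0.0, -0.4]
grip_width: 0.057
```

Emit:
carry_out(series=[[[0,0,-0.3,0,0,0,0.33],[0,0,-0.1,0,0,0,0.33],[0,0,-0.1,0,0,0,0.33],[0,0,-0.1,0,0,0,0.33],[0,0,0,0,0,0,0.33]]])

```text
t: 3.2
ee_pos: [0.4794, -0.1203, 0.0132]
tool_rot: [-3.071, -0.664, 0.0]
wrist_force: [0.5, 0.2, 0.4]
grip_width: 0.0572
```

Emit:
carry_out(series=[[[0,0,-0.1,0,0,0,0.33],[0,0,-0.1,0,0,0,0.33],[0,0,0,0,0,0,0.33]]])

```text
t: 3.5
ee_pos: [0.4794, -0.1202, 0.0112]
tool_rot: [-3.071, -0.664, 0.0]
wrist_force: [-0.6, -0.4, -0.7]
grip_width: 0.0571
```

Emit:
carry_out(series=[[[0,0,-0.1,0,0,0,0.33],[0,0,-0.1,0,0,0,0.33],[0,0,0,0,0,0,0.33]]])

```text
t: 3.8
ee_pos: [0.4794, -0.1203, 0.0092]
tool_rot: [-3.071, -0.664, 0.0]
wrist_force: [-0.1, -0.5, -0.4]
grip_width: 0.0572
```

Emit:
carry_out(series=[[[0,0,-0.1,0,0,0,0.33],[0,0,-0.1,0,0,0,0.33],[0,0,0,0,0,0,0.33]]])

```text
t: 4.1
ee_pos: [0.4795, -0.1203, 0.0076]
tool_rot: [3.071, 0.664, 0.0]
wrist_force: [-0.8, 0.4, 4.1]
grip_width: 0.0567
```

Emit:
carry_out(series=[[[0,0,-0.1,0,0,0,0.33],[0,0,0,0,0,0,0.33]]])

```text
t: 4.3
ee_pos: [0.4795, -0.1203, 0.0076]
tool_rot: [3.07, 0.664, 0.001]
wrist_force: [-1.2, 0.5, 14.5]
grip_width: 0.0575
```

Emit:
carry_out(series=[[[0,0,-0.1,0,0,0,0.33],[0,0,0,0,0,0,0.33]]])

```text
t: 4.5
ee_pos: [0.4795, -0.1203, 0.0075]
tool_rot: [3.07, 0.664, 0.001]
wrist_force: [-3.6, 0.9, 25.1]
grip_width: 0.0572
```

Emit:
carry_out(series=[[[0,0,3,0,0,0,0.33],[0,0,5,0,0,0,0],[0,1,4.5,0,0,0,0],[0,4.5,2,0,0,0,0],[0,5,0,0,0,0,0],[0,5,0,0,0,0,0],[-0.6,4.5,0,0,0,0,0],[0,4.5,0,0,0,0,0],[0,0,0,0,0,0,0],[0,0,0,0,0,0,0]]])

```text
t: 5.5
ee_pos: [0.4731, 0.1262, 0.1502]
tool_rot: [-3.069, -0.67, 0.0]
wrist_force: [0.0, -1.0, -0.3]
grip_width: 0.0851
```

Run:
```python
from h import *
d=r.get_image("wrist");save(d,"w1.png");W=cloud(d)
print(r.observe()["ee_pos"],r.observe()["tool_rot"])
for lo,hi in((.023,.033),(.004,.014)):
    m=(W[...,2]>lo)&(W[...,2]<hi)&(np.hypot(W[...,0]-.473,W[...,1]-.125)<.045)
    P=W[m];c,rr=cv2.minEnclosingCircle(P[:,:2].astype(np.float32));print(len(P),P.mean(0).round(4),np.round(c,4),2*rr)
```

```text
[0.47303779 0.12443627 0.15011771] [ 3.06992447e+00  6.64717045e-01 -1.34822877e-03]
962 [0.4736 0.1252 0.0272] [0.4738 0.1253] 0.06639886647462845
3320 [0.473  0.125  0.0089] [0.4753 0.1259] 0.06451695412397385
```

View pics/w1.png

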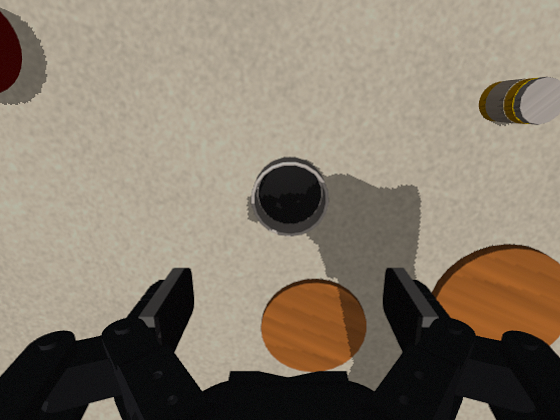

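The wrist view shows the ring at (289,195) between the open fingers' line, with the base inside. I'll descend now.

Emit:
carry_out(series=[[[0.05,0.05,-4,0,0,0,0],[0,0,-4,0,0,0,0],[0,0,-4,0,0,0,0],[0,0,-2,0,0,0,0],[0,0,-0.7,0,0,0,0],[0,0,-0.3,0,0,0,0],[0,0,0,0,0,0,0],[0,0,0,0,0,0,0.3],[0,0,0,0,0,0,0.4],[0,0,0,0,0,0,0.4],[0,0,0,0,0,0,0.4],[0,0,0,0,0,0,0.4]]], newtons=30)

```text
t: 6.75
ee_pos: [0.4748, 0.1253, 0.0018]
tool_rot: [-3.071, -0.662, -0.004]
wrist_force: [-0.4, -0.3, 5.8]
grip_width: 0.0647
```

Emit:
carry_out(series=[[[0,0,0,0,0,0,0.4],[0,0,0,0,0,0,0.4]]])

```text
t: 6.95
ee_pos: [0.4748, 0.1253, 0.0018]
tool_rot: [-3.071, -0.662, -0.004]
wrist_force: [0.1, -0.1, 5.7]
grip_width: 0.0647
```

Run:
```python
from h import *
d=r.get_image("wrist");save(d,"w2.png",s=1.3)
```

```text
(no output)
```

View pics/w2.png

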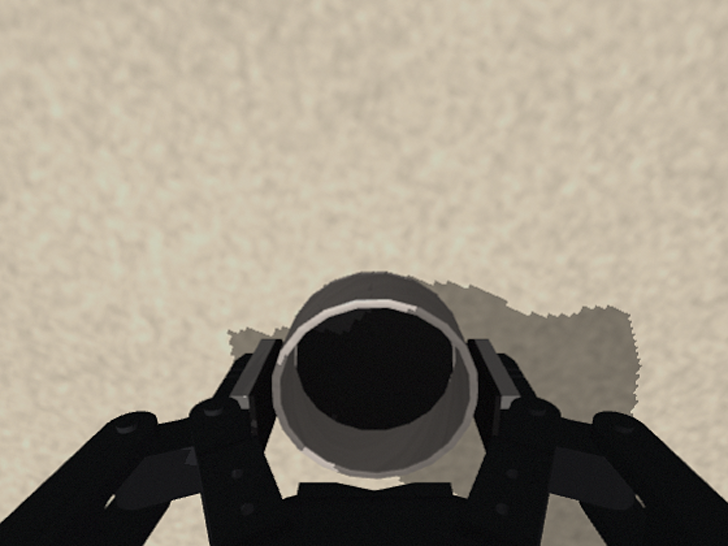

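The ring sits squarely between the pads, centred near (377,375). I'll lift it and carry it to a spot short of the spice tin.

Emit:
carry_out(series=[[[0,0,0.5,0,0,0,0.4],[0,0,1.5,0,0,0,0.4],[0,0,3,0,0,0,0.4],[0,0,3,0,0,0,0.4],[1,-1,2,0,0,0,0.4],[1.5,-2,0,0,0,0,0.4],[1.5,-2,0,0,0,0,0.4],[1.5,-2,0,0,0,0,0.4],[1.5,-2,0,0,0,0,0.4],[0.5,-1,0,0,0,0,0.4],[0,0,0,0,0,0,0.4],[0,0,0,0,0,0,0.4]]])

```text
t: 8.2
ee_pos: [0.5479, 0.0261, 0.1004]
tool_rot: [-3.07, -0.665, 0.002]
wrist_force: [-0.3, 1.1, -1.7]
grip_width: 0.065
```

Run:
```python
from h import *
o=r.observe();print(o["ee_pos"],o["tool_rot"],o["grip_width"],o["wrist_force"])
for n in("wrist","top"):
    d=r.get_image(n);save(d,"c_%s.png"%n);W=cloud(d)
    m=(W[...,2]>.045)&(W[...,2]<.056)&(np.hypot(W[...,0]-.618,W[...,1]+.0025)<.03)
    P=W[m]
    if len(P)>5:
        c,rr=cv2.minEnclosingCircle(P[:,:2].astype(np.float32));print(n,"spice",len(P),P.mean(0).round(4),np.round(c,4),2*rr)
    z=W[...,2];e=o["ee_pos"]
    q=(z>.115)&(z<.14)&(np.hypot(W[...,0]-e[0],W[...,1]-e[1])<.036)&(d["img"].astype(int).min(2)>70)
    P=W[q]
    if len(P)>5:
        print("ring z",np.percentile(P[:,2],[5,50,95]))
        P=P[P[:,2]>np.percentile(P[:,2],50)];c,rr=cv2.minEnclosingCircle(P[:,:2].astype(np.float32));print(n,"ring",len(P),P.mean(0).round(4),np.round(c,4),2*rr)
    np.save("c_%s.npy"%n,W)
```

```text
[0.5478536  0.02607802 0.10036286] [-3.06961784e+00 -6.64522364e-01  1.66632518e-03] 0.06501144122489236 [-0.29408657  1.05147727 -1.71749355]
wrist spice 2448 [ 0.6202 -0.0013  0.0513] [ 0.6196 -0.002 ] 0.03260328248143196
ring z [0.12484645 0.1260261  0.12698081]
wrist ring 1513 [0.5466 0.0271 0.1265] [0.5477 0.0266] 0.0673738420009613
```

View pics/c_wrist.png

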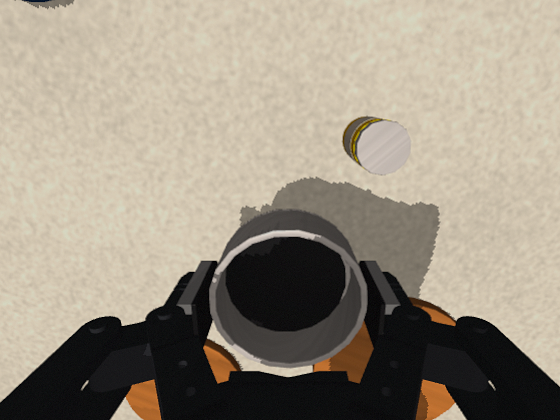

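The wrist view shows the ring held level at (288,297) and the spice tin lid at (383,147). The shift needed is about (+7.15, −2.85) cm.

Emit:
carry_out(series=[[[2,-0.8,0,0,0,0,0.4],[3,-1.2,0,0,0,0,0.4],[1.5,-0.6,0,0,0,0,0.4],[0.65,-0.25,0,0,0,0,0.4],[0,0,-1,0,0,0,0.4],[0,0,-2,0,0,0,0.4],[0,0,-1.2,0,0,0,0.4],[0,0,-0.4,0,0,0,0.4],[0,0,-0.3,0,0,0,0.4],[0,0,-0.3,0,0,0,0.4],[0,0,-0.3,0,0,0,0.4],[0,0,0,0,0,0,0.4]]])

```text
t: 9.5
ee_pos: [0.6206, -0.0033, 0.0454]
tool_rot: [3.071, 0.664, 0.001]
wrist_force: [-0.4, -0.6, -1.1]
grip_width: 0.0649
```

Emit:
carry_out(series=[[[0,0,-0.3,0,0,0,0.4],[0,0,-0.3,0,0,0,0.4],[0,0,-0.3,0,0,0,0.4],[0,0,-0.3,0,0,0,0.4],[0,0,-0.3,0,0,0,0.4],[0,0,-0.3,0,0,0,0.4],[0,0,-0.3,0,0,0,0.4],[0,0,0,0,0,0,0.4]]])

```text
t: 10.3
ee_pos: [0.6201, -0.0033, 0.0238]
tool_rot: [-3.07, -0.664, 0.002]
wrist_force: [0.2, -0.7, -0.1]
grip_width: 0.065
```

Emit:
carry_out(series=[[[0,0,-0.3,0,0,0,0.4],[0,0,-0.3,0,0,0,0.4],[0,0,-0.3,0,0,0,0.4],[0,0,-0.3,0,0,0,0.4],[0,0,-0.3,0,0,0,0.4],[0,0,-0.3,0,0,0,0.4],[0,0,-0.2,0,0,0,0.4],[0,0,-0.15,0,0,0,0.4],[0,0,0,0,0,0,0.4],[0,0,0,0,0,0,0.4]]])

```text
t: 11.3
ee_pos: [0.6205, -0.0033, 0.0028]
tool_rot: [3.071, 0.664, 0.0]
wrist_force: [-0.1, 0.3, -0.4]
grip_width: 0.0648
```

Run:
```python
from h import *
o=r.observe();print(o["ee_pos"],o["wrist_force"])
d=r.get_image("wrist");save(d,"w3.png");W=cloud(d);z=W[...,2];e=o["ee_pos"]
q=(z>.045)&(z<.07)&(np.hypot(W[...,0]-e[0],W[...,1]-e[1])<.031)
P=W[q];A=np.c_[P[:,:2]-e[:2],np.ones(len(P))];print(len(P),np.median(P,0),np.linalg.lstsq(A,P[:,2],rcond=None)[0])
```

```text
[ 0.62049322 -0.00327268  0.00283564] [-0.12514061  0.32435845 -0.41608102]
14197 [0.62968366 0.00185483 0.05768638] [-0.02857302 -0.01046466  0.05782834]
```

View pics/w3.png

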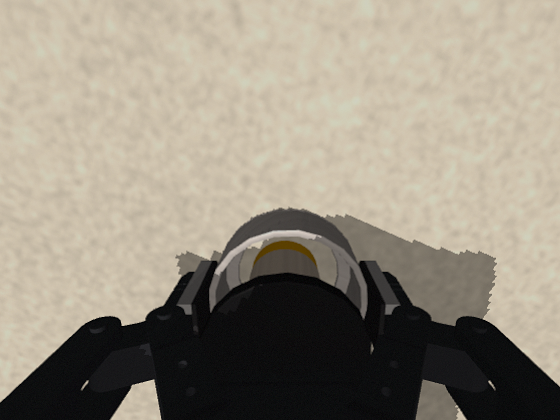

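The base lies level on top of the spice tin at z ≈ 0.058, and the ring is about 1 mm above the counter. I'll set it down and let go.

Emit:
carry_out(series=[[[0,0,-0.1,0,0,0,0.4],[0,0,-0.05,0,0,0,0.4],[0,0,0,0,0,0,0.4],[0,0,0,0,0,0,0.3],[0,0,0,0,0,0,0.2],[0,0,0,0,0,0,0.1],[0,0,0,0,0,0,0],[0,0,0,0,0,0,0],[0,0,0,0,0,0,0]]])

```text
t: 12.25
ee_pos: [0.6204, -0.0033, 0.0011]
tool_rot: [-3.071, -0.664, 0.0]
wrist_force: [0.9, -0.2, -0.3]
grip_width: 0.0853
```

Emit:
carry_out(series=[[[0,0,0.5,0,0,0,0],[0,0,1,0,0,0,0],[0,0,1.5,0,0,0,0],[0,0,3,0,0,0,0],[0,0,4,0,0,0,0],[0,0,4,0,0,0,0],[0,0,0,0,0,0,0],[0,0,0,0,0,0,0]]])

```text
t: 13.05
ee_pos: [0.6214, -0.0033, 0.1437]
tool_rot: [3.07, 0.663, 0.006]
wrist_force: [0.6, -0.5, -0.3]
grip_width: 0.0855
```

Run:
```python
from h import *
o=r.observe();print(o["ee_pos"],o["wrist_force"])
d=r.get_image("wrist");save(d,"w4.png");W=cloud(d);z=W[...,2];e=o["ee_pos"]
for n,lo,hi,R in(("base",.05,.065,.04),("ring",.02,.034,.042)):
    q=(z>lo)&(z<hi)&(np.hypot(W[...,0]-.62,W[...,1]+.003)<R)
    P=W[q];c,rr=cv2.minEnclosingCircle(P[:,:2].astype(np.float32))
    print(n,len(P),P.mean(0).round(4),np.round(c,4),2*rr)
    if n=="base":
        A=np.c_[P[:,:2]-e[:2],np.ones(len(P))];print(np.linalg.lstsq(A,P[:,2],rcond=None)[0])
    else: print(np.percentile(P[:,2],[5,50,95]))
```

```text
[ 0.62136647 -0.00333105  0.14374661] [ 0.62404315 -0.48413689 -0.32411933]
base 4384 [ 0.6201 -0.0024  0.0578] [ 0.619  -0.0029] 0.05715512856841087
[-0.00607056 -0.00101528  0.05775464]
ring 564 [0.6389 0.003  0.0269] [ 0.6213 -0.0031] 0.06564892083406448
[0.02172711 0.02751452 0.02875807]
```

View pics/w4.png

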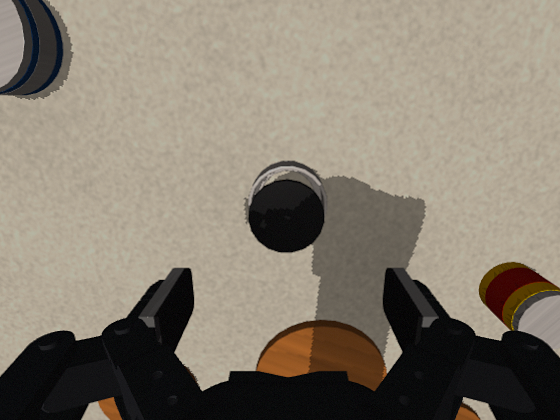

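The wrist view shows the ring flat on the counter around the tin, with the base at (287,213) centred on top, measured at (0.6195, −0.0027) and level.

Emit:
carry_out(series=[[[-0.05,0.05,-3,0,0,0,0],[0,0,-3,0,0,0,0],[0,0,-1.5,0,0,0,0],[0,0,-1,0,0,0,0],[0,0,-0.5,0,0,0,0],[0,0,0,0,0,0,0],[0,0,0,0,0,0,0],[0,0,0,0,0,0,0]]])

```text
t: 13.9
ee_pos: [0.6208, -0.0028, 0.0523]
tool_rot: [3.07, 0.664, 0.003]
wrist_force: [0.0, 0.2, -0.2]
grip_width: 0.0851
```

Emit:
carry_out(series=[[[-0.05,0,-0.2,0,0,0,0],[0,0,-0.15,0,0,0,0],[0,0,0,0,0,0,0.1],[0,0,0,0,0,0,0.2],[0,0,0,0,0,0,0.28],[0,0,0,0,0,0,0.34],[0,0,0,0,0,0,0.4],[0,0,0,0,0,0,0.45],[0,0,0,0,0,0,0.45],[0,0,0,0,0,0,0.45]]], newtons=30)

```text
t: 14.9
ee_pos: [0.6196, -0.0027, 0.0483]
tool_rot: [3.071, 0.664, 0.0]
wrist_force: [-1.5, 0.4, 5.4]
grip_width: 0.0549
```

Emit:
carry_out(series=[[[0,0,0.2,0,0,0,0.45],[0,0,0.5,0,0,0,0.45],[0,0,1,0,0,0,0.45],[0,0,2,0,0,0,0.45],[0,0,2,0,0,0,0.45],[0,0,1,0,0,0,0.45],[0,0,0,0,0,0,0.45],[0,0,0,0,0,0,0.45]]])

```text
t: 15.7
ee_pos: [0.6192, -0.0028, 0.1147]
tool_rot: [-3.071, -0.664, 0.0]
wrist_force: [-0.2, 0.2, -0.2]
grip_width: 0.055
```

Run:
```python
from h import *
o=r.observe();print(o["ee_pos"],o["wrist_force"],o["grip_width"])
d=r.get_image("wrist");save(d,"w5.png");W=cloud(d);z=W[...,2];e=o["ee_pos"]
q=(abs(z-e[2]-.009)<.012)&(np.hypot(W[...,0]-e[0],W[...,1]-e[1])<.027)
P=W[q];A=np.c_[P[:,:2]-e[:2],np.ones(len(P))];print(len(P),P.mean(0),np.linalg.lstsq(A,P[:,2],rcond=None)[0])
```

```text
[ 0.6192003  -0.00279508  0.11471786] [-0.17397384  0.22374156 -0.19416234] 0.055047507795885964
9639 [ 0.62019617 -0.00232362  0.12414903] [-0.00205679  0.00045603  0.12415086]
```

View pics/w5.png

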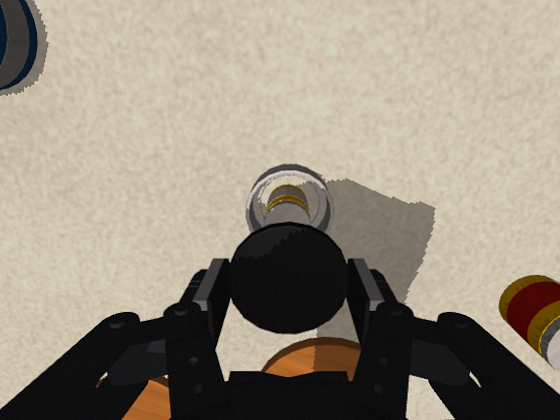

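The base is held level, with its underside about 3.5 mm above the TCP, and the spice tin still stands inside the ring at (288,205). Next is the board.

Emit:
carry_out(series=[[[-1.4,-1,0,0,0,0,0.45],[-2.5,-1.7,0,0,0,0,0.45],[-3,-2,0,0,0,0,0.45],[-3,-2,0,0,0,0,0.45],[-3,-2,0,0,0,0,0.45],[-2.5,-1.8,-1,0,0,0,0.45],[-1.4,-1,-2,0,0,0,0.45],[0,0,-3,0,0,0,0.45],[0,0,-2,0,0,0,0.45],[0,0,-1,0,0,0,0.45],[0,0,-0.4,0,0,0,0.45],[0,0,0,0,0,0,0.45]]])

```text
t: 16.95
ee_pos: [0.4514, -0.1176, 0.0204]
tool_rot: [-3.07, -0.664, 0.001]
wrist_force: [-0.0, 0.3, -1.1]
grip_width: 0.0552
```

Emit:
carry_out(series=[[[0,0,-0.2,0,0,0,0.45],[0,0,-0.2,0,0,0,0.45],[0,0,-0.2,0,0,0,0.45],[0,0,0,0,0,0,0.45],[0,0,0,0,0,0,0.45]]])

```text
t: 17.45
ee_pos: [0.4516, -0.1178, 0.015]
tool_rot: [3.071, 0.664, 0.0]
wrist_force: [0.3, 0.0, 0.0]
grip_width: 0.0553
```

Emit:
carry_out(series=[[[0,0,-0.1,0,0,0,0.45],[0,0,-0.1,0,0,0,0.45],[0,0,-0.1,0,0,0,0.45],[0,0,-0.1,0,0,0,0.45],[0,0,-0.1,0,0,0,0.45],[0,0,0,0,0,0,0.45]]])

```text
t: 18.05
ee_pos: [0.4514, -0.1178, 0.0096]
tool_rot: [-3.071, -0.664, 0.0]
wrist_force: [-0.6, -0.8, -0.4]
grip_width: 0.0551
```

Emit:
carry_out(series=[[[0,0,-0.1,0,0,0,0.45],[0,0,0,0,0,0,0.45]]])

```text
t: 18.25
ee_pos: [0.4514, -0.1178, 0.0087]
tool_rot: [-3.071, -0.664, 0.0]
wrist_force: [-0.1, -0.1, -0.4]
grip_width: 0.0553
```

Emit:
carry_out(series=[[[0,0,-0.05,0,0,0,0.45],[0,0,0,0,0,0,0.45]]])

```text
t: 18.45
ee_pos: [0.4515, -0.1178, 0.0083]
tool_rot: [3.071, 0.664, -0.0]
wrist_force: [-0.1, -0.4, 0.4]
grip_width: 0.0556
```

Emit:
carry_out(series=[[[0,0,-0.05,0,0,0,0.45],[0,0,0,0,0,0,0.45]]])

```text
t: 18.65
ee_pos: [0.4515, -0.1178, 0.0082]
tool_rot: [3.07, 0.664, 0.0]
wrist_force: [-0.4, -0.1, 3.7]
grip_width: 0.0553
```

Emit:
carry_out(series=[[[0,0,-0.05,0,0,0,0.45],[0,0,0,0,0,0,0.45]]])

```text
t: 18.85
ee_pos: [0.4515, -0.1178, 0.0082]
tool_rot: [3.07, 0.664, 0.001]
wrist_force: [-1.7, 0.0, 9.8]
grip_width: 0.0547
```

Contact is at z = 0.0082, as predicted. I'll release and back off.

Emit:
carry_out(series=[[[0,0,0,0,0,0,0.35],[0,0,0,0,0,0,0.25],[0,0,0,0,0,0,0.1],[0,0,0,0,0,0,0],[0,0,0,0,0,0,0],[0,0,0.5,0,0,0,0],[0,0,2,0,0,0,0],[0,0,4,0,0,0,0],[0,0,5,0,0,0,0],[0,0,4,0,0,0,0],[0,0,0,0,0,0,0],[0,0,0,0,0,0,0]]])

```text
t: 20.05
ee_pos: [0.4518, -0.118, 0.1636]
tool_rot: [3.07, 0.663, 0.004]
wrist_force: [-0.0, -1.0, 0.7]
grip_width: 0.0855
```

Emit:
carry_out(series=[[[0,-4,2,0,0,0,0],[0,-5,0,0,0,0,0],[0,-5,0,0,0,0,0],[0,-5,0,0,0,0,0],[0,-5,0,0,0,0,0],[0,-5,0,0,0,0,0],[0,-4,0,0,0,0,0],[0,0,0,0,0,0,0],[0,0,0,0,0,0,0]]])

```text
t: 20.95
ee_pos: [0.4498, -0.4478, 0.1799]
tool_rot: [-3.068, -0.659, 0.004]
wrist_force: [0.2, 1.2, 0.9]
grip_width: 0.0851
```

Run:
```python
from h import *
d=r.get_image("top");save(d,"top9.png",s=1.4);W=cloud(d);z=W[...,2];dark=d["img"].max(2)<60
def f(n,q):
    P=W[q];c,rr=cv2.minEnclosingCircle(P[:,:2].astype(np.float32))
    A=np.c_[P[:,:2]-P[:,:2].mean(0),np.ones(len(P))];print(n,len(P),np.round(c,4),round(2*rr,4),np.linalg.lstsq(A,P[:,2],rcond=None)[0].round(4))
f("base",dark&(z>.013)&(z<.025)&(np.hypot(W[...,0]-.4515,W[...,1]+.118)<.05))
N=np.hypot(W[...,0]-.62,W[...,1]+.003)<.045
f("ring",N&(z>.024)&(z<.032));f("spice",N&(z>.047)&(z<.058))
```

```text
base 761 [ 0.45   -0.1178] 0.0544 [-0.0056  0.0056  0.0177]
ring 241 [ 0.6198 -0.004 ] 0.0672 [-0.0021 -0.0052  0.0272]
spice 284 [ 0.6184 -0.0024] 0.0321 [ 0.023  -0.0039  0.0515]
```

View pics/top9.png

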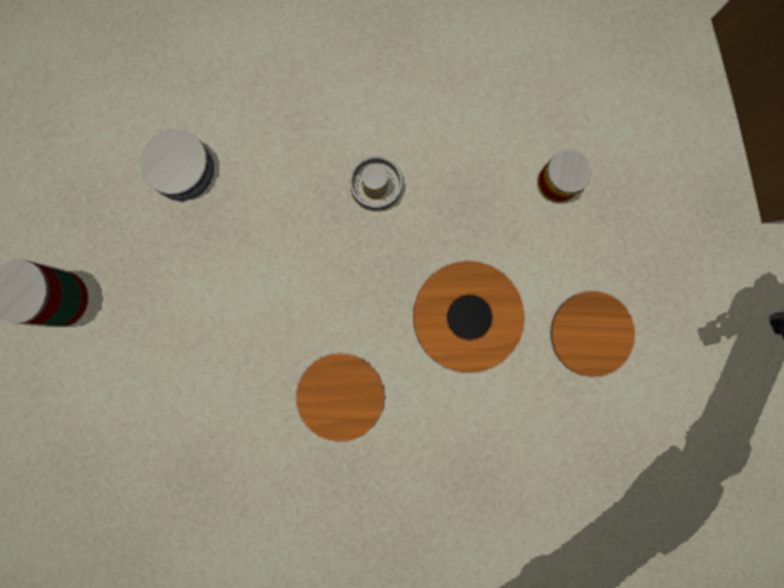

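The base lies at (470,317), centred on the large board. The ring is around the standing spice tin at (376,183), and the arm is clear, so I'm handing the job in.

```bash
python3 -c "
from station import r
print(r.close_job())"
```

```text
the job is handed in; nothing more can be done
None
```

The job is done and handed in, at about 21 s on the robot's clock. I picked the tart tin up by its ring and lowered it over the slim spice tin, which pushed the base out. I then released the ring on the counter, lifted the base off, and set it down on the 140 mm board. I felt contact with the board before letting go.

My last checks, from the top camera after the arm was clear, all agreed:

| Item | What the check showed |
|---|---|
| Base | Flat, top at 17.7 mm (18 expected on the board), within about 1 mm of the board's centre |
| Ring | Flat on the counter, rim at 27 mm (28 expected) |
| Spice tin | Standing inside the ring, lid at 51.5 mm (52 expected), about 2 mm off the ring's centre |

- **Forces:** The highest wrist force I read was about 25 N. That was while touching the empty fingertips to the board to find their height.
- **Disagreement:** The finger opening read 1–2 mm below the true diameters of the ring and base while gripping them. Neither slipped.

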